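Put the red-capped vial away in a push-latch drawer

TASK

Put the red-capped vial away: press the blue drawer front of the white vial cabinet to release its push latch and let the drawer spring out, stand the red-capped vial in the middle one of the drawer's three wells and let go, then push the drawer back in and press it until the latch catches again, so that it stays shut when you let go. Press gently, going by feel rather than by depth (the latch gives at about 10 N and must never see more than 25 N), and leave the other two vials where they stand.

Things in the scene. Friction and masses are not known exactly. Their poses are not given: they have to be found in the camera images.
- vial_cabinet: White cabinet, fixed, 170 mm deep (x) x 150 wide (y) x 92 high, front open and filled by the drawer, yaw within 0.25 rad of facing the robot. Origin at the centre of its underside, z up, x from front to back (drawer comes out along -x). Inside, a springy buffer (6 N/mm, on top of the 6 N spring) meets the drawer just before the latch swaps: not yet at 7 N, surely at 11 N; 25 N comes 3 mm later.
- drawer_face (a point): Middle of the width of the outer face of the flat blue handleless drawer front, 60 mm above the table (front: 128 mm wide, 12 thick, from 14 to 84 mm above the table). Axes as the cabinet's; moves with the drawer. Latched, it stands 21 mm proud of the cabinet. Press it straight along +x near here, e.g. with closed fingers pointing down in front of it.
- well_mouth (a point): Centre of the mouth of the middle of three wells in the grey block in the drawer, 40 mm behind the drawer's face, 36 mm above the table; axes as the cabinet's; moves with the drawer. Wells lie 38 mm apart across the drawer, each 27 mm wide, 18 deep, vertical, chamfered. Block top level with the mouth; drawer front's top 48 mm higher. A seated vial's centre is 13 mm above this point.
- drawer (a joint): Drawer position in m: 0 latched shut, 0.085 fully open (out), negative pressed in past latched. A spring pushes it out (6 N at 0, 3 N open; takes about 1 s). Push-push latch: each press that goes far enough and is let go swaps latched and released. Far enough is 6 to 15 mm past latched, different each time and unseen; go by the force. Too weak a press changes nothing.
- red_vial_center (a point): Specimen vial, glass, 23 mm across and 62 mm tall, red screw cap (cap 20 mm across, its lower edge 46 mm above the vial's base), loose, 20 to 45 g, standing upright on the table at the start. The point is its centre, 31 mm above its base. This one belongs in the drawer.
- black_vial_center (a point): Specimen vial, glass, 23 mm across and 62 mm tall, black screw cap (cap 20 mm across, its lower edge 46 mm above the vial's base), loose, 20 to 45 g, standing upright on the table at the start. The point is its centre, 31 mm above its base. Leave it alone.
- cream_vial_center (a point): Specimen vial, glass, 23 mm across and 62 mm tall, cream-white screw cap (cap 20 mm across, its lower edge 46 mm above the vial's base), loose, 20 to 45 g, standing upright on the table at the start. The point is its centre, 31 mm above its base. Leave it alone.
There are look-alikes about, which are no part of the job. What is shaped like the part that bears red_vial_center but orange, purple or yellow is not meant.

How it is judged (in metres and radians):
On the way, in this order (a step that is already met when the one before it is completed fails the run):
1. the drawer has been released and stands open (value of joint drawer above 0.075 m), for 0.2 s.
2. the red-capped vial stands in the drawer's middle well, let go, the drawer still open (value of joint drawer above 0.06 m and horizontal distance between red_vial_center and well_mouth below 0.008 m and z of red_vial_center in the frame of well_mouth below 0.017 m and contact force between the fingers and red_vial below 0.1 N), for 0.2 s.
At the end, for the whole second after the job is handed in: The drawer stays latched shut (within 3 mm of its latched position, at rest) and the red-capped vial is in its middle well: centre within 8 mm of the well's axis and less than 17 mm above its mouth, upright within 0.15 rad, at rest. The other two vials have moved less than 30 mm (value of joint drawer between -0.003 and 0.003 m and velocity of joint drawer below 0.005 m/s and horizontal distance between red_vial_center and well_mouth below 0.008 m and z of red_vial_center in the frame of well_mouth below 0.017 m and angle between red_vial_center's own z axis and vertical below 0.15 rad and linear speed of red_vial below 0.02 m/s); the robot touches nothing.
It fails at once if the drawer is pushed with more than 25 N (contact force between any of the fingers, the arm and drawer above 25 N).
It fails at once if one of the other two vials is moved by more than 30 mm (distance of any of black_vial_center, cream_vial_center from where it was at the start of the episode above 0.03 m).
It also fails if it takes over 72 s, if anything falls off the work surface, if the arm or the gripper's body presses on something with over 40 N, if the wrist force passes 120 N, or if a joint passes its speed limit or range.

ROBOT

A 6-joint arm with a two-finger parallel gripper is mounted at the origin on a cart in front of the work surface, level with it; the furniture and walls round the work are solid. World frame = base frame: x ahead of the robot, y to its left, z up, the work surface at z = 0. Lengths are in m, angles in degrees, forces in N, time in s.
With the tool pointing down it reaches from about 0.4 to 0.825 m from the base axis. Payload 7 kg.
Tool frame: the origin (TCP) lies midway between the tips of the shut fingers; the grasp point (between the pads) lies 19 mm behind it (ctrl.hold_point_z is the distance from the TCP to the grasp point, in m); z points along the fingers, y is the line along which they close (so a half turn about z gives the same grasp; the last joint's range is limited). The gripper opens to 88 mm and grips with 3 to 60 N. Pads are 19 mm wide; open, the fingers measure 130 mm over their backs; the gripper's body (78 mm by 193 mm) begins 47 mm behind the grasp point.
Start: joints at [-52.821, 20.546, 0.682, 0, -70.136, -16.507], TCP at [0.238, -0.632, 0.227] pointing down, gripper open.
Joint ranges: [-176.03, 176.03], [-82.01, 121.73], [-58.28, 71.71], [-173.87, 95.51], [-174.79, -0.11], [-173.66, 173.66]. Speed limits (degrees/s): [136.94, 136.94, 172.46, 180, 180, 180].

INTERFACE

Orientations are given as [roll, pitch, yaw] about the fixed x, y, z axes, in that order (R = Rz(yaw) Ry(pitch) Rx(roll)).
In Python, from plant import ctrl gives the robot as it stands.
- The arm moves only by the tool apply_moves, never from a script. Its argument "deltas" is a list of rows, each an object with "fingers": the finger opening in mm, from 0 to 87.6; "delta_pos": the shift along the tool's x, y, z in mm, a list of three; "angular": the turn, a rotation vector about the tool's x, y, z in degrees, a list of three. A call has 1 to 10 rows; each row is the pose to reach, as a shift and turn from the pose commanded when the call began, along the tool's axes at that moment; what a row does not reach only later rows make up. A row lasts 1/10 s, in which the tool goes at most 50 mm and 8.59 degrees, less where a joint would pass 70% of its speed; a pose out of reach is approached as far as the arm can. A call with a gripper value outside its range is refused whole. The fingers move at their own pace and stop on an object; the grip force is fixed at half the most. Time passes only in rows, so rows that repeat a pose let the fingers close. It gives the time, the measured TCP pose, the force, the opening and the grip force at its end, in the units of the state.
- ctrl.get_obs(): the state, without advancing time (a new reading comes with each control period).
- ctrl.snapshot(name): name is "scene" or "top"; returns the picture (400x640x3 uint8, red, green, blue); there is no depth.
- ctrl.camera_params(name): a dict with "fx", "fy", "cx", "cy" (pixels), "cam_to_world" (4x4, takes a point from camera to world coordinates). Camera axes: x right, y up, looking along -z (the intrinsics and any distortion apply to the point x, -y, -z); pixel columns grow to the right and rows downward; lengths in m; the calibration is good to about 2 mm. A picture is of the moment at which its call begins. camera_params takes no time and is no camera call.
- ctrl.close_job(): hands the job in; it is judged then, once.
The state is a dict: "clock": time; "joint_pos": joint angles; "qvel": joint speeds; "tau": joint torques, N m; "tool_pos": TCP position; "orientation": TCP orientation; "force": force on the tool from outside, world axes, zero at the start; "moment": the same for the moment, N m; "opening": finger opening in m; "gripper_force": force on a finger pad.
Only numpy, scipy, OpenCV 4.12 (cv2) and the standard library are available. Lean on these libraries where they do the work, as an engineer would, in place of code of your own. Each camera call takes 0.05 s, during which the arm holds its last target. There are 200 camera calls.

## Working session

There is one attempt and no reset: what is moved stays moved. The work goes in short steps, Python scripts to look and compute and a tool call to move; the robot and the scene stay as the last step left them, time stands still between calls to the robot, and variables do not carry over. Pictures are saved under pics/ and viewed, at most 10 in all, crops included, and the job is handed in when it is done.

Besides the shell and the picture viewer there is one more tool, called after "Request:" as name(argument=value, ...), one argument or row to a line, values as JSON. apply_moves: Moves the arm, as the interface text tells. Its arguments: {"type":"object","properties":{"deltas":{"type":"array"}},"required":["deltas"]}

```bash
mkdir -p pics; ls; cat > h.py <<'E'
import numpy as np,cv2
from plant import ctrl
from scipy.spatial.transform import Rotation as R
def save(cam,name,crop=None,k=1):
    im=ctrl.snapshot(cam)[:,:,::-1]
    if crop: x0,y0,x1,y1=crop; im=im[y0:y1,x0:x1]
    cv2.imwrite('pics/'+name,cv2.resize(im,None,fx=k,fy=k,interpolation=cv2.INTER_CUBIC))
def ray(cam,u,v):
    p=ctrl.camera_params(cam);T=np.array(p['cam_to_world'])
    K=np.array([[p['fx'],0,p['cx']],[0,p['fy'],p['cy']],[0,0,1.]]);D=np.array(p.get('dist',np.zeros(5)),float)
    x,y=cv2.undistortPoints(np.array([[[u,v]]],float),K,D)[0,0]
    return T[:3,3],T[:3,:3]@np.array([x,-y,-1])
def at(cam,u,v,z):
    o,d=ray(cam,u,v);return o+d*(z-o[2])/d[2]
def proj(cam,P):
    p=ctrl.camera_params(cam);T=np.array(p['cam_to_world']);q=T[:3,:3].T@(np.array(P)-T[:3,3])
    return p['cx']+p['fx']*q[0]/-q[2],p['cy']+p['fy']*-q[1]/-q[2]
def delta(target,rpy=None):
    o=ctrl.get_obs();Rt=R.from_euler('xyz',o['orientation'],degrees=True)
    print('d mm',(Rt.inv().apply(np.array(target)-o['tool_pos'])*1000).round(1))
    if rpy is not None: print('rotvec',(Rt.inv()*R.from_euler('xyz',rpy,degrees=True)).as_rotvec(degrees=True).round(2))
E
python3 - <<'E'
from h import *
for c in('scene','top'): save(c,c+'0.png'); print(c,ctrl.camera_params(c))
print(ctrl.get_obs(),ctrl.hold_point_z)
E
```

```text
pics
scene {'fx': 418.9611896223053, 'fy': 418.9611896223053, 'cx': 319.06171610873173, 'cy': 192.4074218919126, 'cam_to_world': array([[-0.52690496,  0.47479347, -0.70494136, -0.10905354],
       [-0.84985506, -0.28374127,  0.44411403,  0.53625314],
       [ 0.01084149,  0.83310387,  0.55301031,  0.58580058],
       [ 0.        ,  0.        ,  0.        ,  1.        ]])}
top {'fx': 474.7353573842173, 'fy': 474.7353573842173, 'cx': 321.4399430097607, 'cy': 206.0006049817896, 'cam_to_world': array([[-0.02430929,  0.98686778, -0.15969044,  0.41178587],
       [-0.99948851, -0.02067175,  0.02440076,  0.11848674],
       [ 0.02077924,  0.16020193,  0.98686553,  0.96971392],
       [ 0.        ,  0.        ,  0.        ,  1.        ]])}
{'clock': 0.1, 'joint_pos': array([-5.28196671e+01,  2.05869090e+01,  6.39473863e-01, -1.88059355e-02,
       -7.01363881e+01, -1.65091536e+01]), 'qvel': array([-0.01825071, -0.06396952,  0.06735923,  0.12923701, -0.05871624,
       -0.05493826]), 'tau': array([-1.47921295e-03, -5.84165668e+01,  2.93751812e+01,  7.01554075e+00,
        1.01598114e-02, -3.16669775e-05]), 'tool_pos': array([ 0.23812729, -0.63113025,  0.22572121]), 'orientation': array([ 1.79914608e+02, -6.87128081e-03, -1.59335218e+02]), 'force': array([ 0.26968179,  1.01723613, -0.49482451]), 'moment': array([ 0.01646681, -0.02722984, -0.01019944]), 'gripper_force': 0.0, 'opening': 0.08735165572170428} 0.0188
```

View pics/scene0.png

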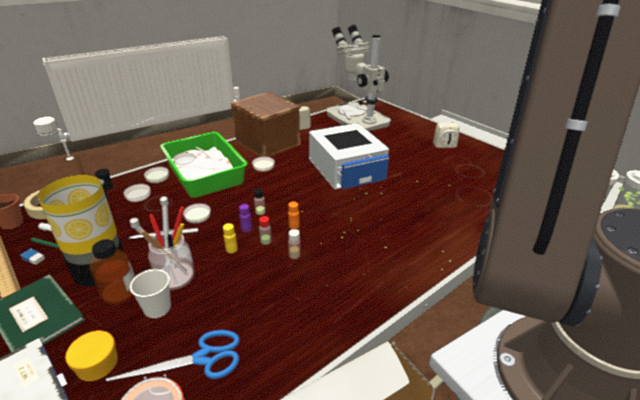

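View pics/top0.png

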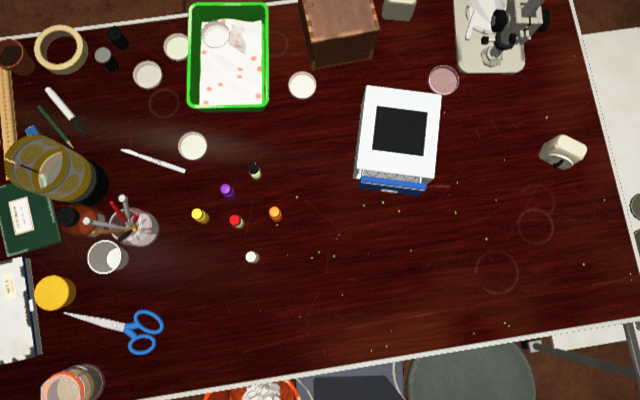

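The red vial is at top (236,221). Its look-alikes are orange (275,213), purple (227,190) and yellow (200,215), with black at (254,170) and cream at (252,257). The cabinet is at about (400,135), with its blue front at (392,185). I'll enlarge this area.

```bash
python3 - <<'E'
from h import *
save('top','t1.png',(345,75,455,205),4.5)
save('top','t2.png',(190,155,290,265),5)
E
```

```text
(no output)
```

View pics/t1.png

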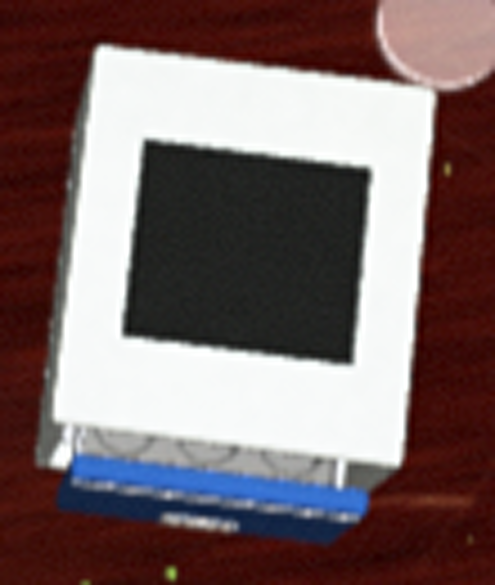

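View pics/t2.png

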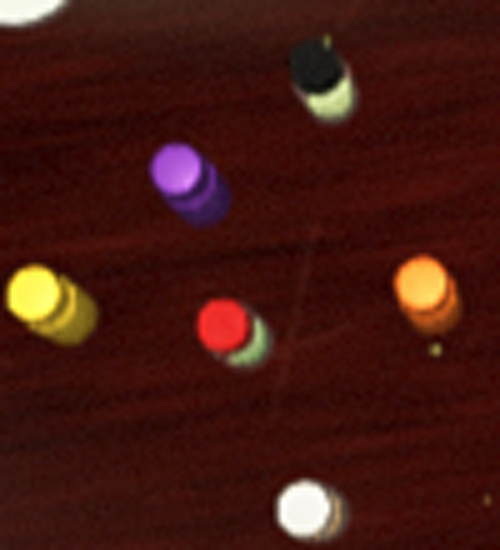

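```bash
python3 - <<'E'
from h import *
A=lambda X,Y,z:at('top',345+(X+.5)/4.5-.5,75+(Y+.5)/4.5-.5,z)
B=lambda X,Y,z:at('top',190+(X+.5)/5-.5,155+(Y+.5)/5-.5,z)
bl,br,fr,fl=[A(*p,.092) for p in((98,45),(436,92),(405,467),(53,424))]
print(bl,br,fr,fl)
n=np.linalg.norm
print('w',n(br-bl),n(fr-fl),'d',n(bl-fl),n(br-fr))
f=lambda d:np.degrees(np.arctan2(d[1],d[0]))
print('yaw',f(bl-fl),f(br-fr),f(bl-br)-90,f(fl-fr)-90)
a,b=A(72,483,.084),A(363,518,.084);print('face',a,b,n(a-b),f(a-b)-90,(a+b)/2)
print('roof front mid',(fl+fr)/2,'center',(fl+fr+bl+br)/4)
for k,p in dict(red=(223,325),orange=(422,284),purple=(177,168),yellow=(34,293),black=(317,66),cream=(304,509)).items(): print(k,B(*p,.062))
E
```

```text
[0.79277189 0.00288809 0.092     ] [ 0.76891745 -0.14366526  0.092     ] [ 0.60246726 -0.11964085  0.092     ] [0.62396454 0.02862219 0.092     ]
w 0.14848205210666984 0.14981343233248712 d 0.17075761973806794 0.16817502731628237
yaw -8.66781083360316 -8.213006693435723 -9.244938022685602 -8.250063327268492
face [0.60006575 0.02065571 0.084     ] [ 0.58244281 -0.10250534  0.084     ] 0.12441548539682719 -8.143098421425663 [ 0.59125428 -0.04092481  0.084     ]
roof front mid [ 0.6132159  -0.04550933  0.092     ] center [ 0.69703029 -0.05794896  0.092     ]
red [0.53571872 0.26428562 0.062     ]
orange [0.55003269 0.18785267 0.062     ]
purple [0.59758234 0.28238251 0.062     ]
yellow [0.54968774 0.33672353 0.062     ]
black [0.63719329 0.2281465  0.062     ]
cream [0.46457223 0.23329014 0.062     ]
```

```bash
python3 - <<'E'
from h import *
delta([.548,-.036,.2],[180,0,171.5])
E
```

```text
d mm [-500.   447.6   26.4]
rotvec [ 6.000e-02 -2.000e-02  2.917e+01]
```

Request:
apply_moves(
  deltas=[
    {"fingers":0,"delta_pos":[-36,32,2],"angular":[0,0,3]},
    {"fingers":0,"delta_pos":[-72,64,4],"angular":[0,0,6]},
    {"fingers":0,"delta_pos":[-108,96,6],"angular":[0,0,9]},
    {"fingers":0,"delta_pos":[-144,128,8],"angular":[0,0,12]},
    {"fingers":0,"delta_pos":[-180,160,10],"angular":[0,0,15]},
    {"fingers":0,"delta_pos":[-216,192,12],"angular":[0,0,18]},
    {"fingers":0,"delta_pos":[-252,224,14],"angular":[0,0,21]},
    {"fingers":0,"delta_pos":[-288,256,16],"angular":[0,0,24]},
    {"fingers":0,"delta_pos":[-324,288,18],"angular":[0,0,27]},
    {"fingers":0,"delta_pos":[-360,320,20],"angular":[0,0,29.2]},
  ],
)

```text
clock: 1.2
tool_pos: [0.4626, -0.2031, 0.2068]
orientation: [180.0, 0.0, 171.4]
force: [1.7, -1.4, -0.4]
opening: 0.013
gripper_force: 0.0
```

```bash
python3 - <<'E'
from h import *
delta([.548,-.036,.2],[180,0,171.5])
E
```

```text
d mm [-59.3 178.1   6.8]
rotvec [ 0.01  0.04 -0.14]
```

Request:
apply_moves(
  deltas=[
    {"fingers":0,"delta_pos":[-15,45,2],"angular":[0,0,0]},
    {"fingers":0,"delta_pos":[-30,90,4],"angular":[0,0,0]},
    {"fingers":0,"delta_pos":[-45,135,6],"angular":[0,0,0]},
    {"fingers":0,"delta_pos":[-59,178,7],"angular":[0,0,0]},
    {"fingers":0,"delta_pos":[-59,178,42],"angular":[0,0,0]},
    {"fingers":0,"delta_pos":[-59,178,82],"angular":[0,0,0]},
    {"fingers":0,"delta_pos":[-59,178,122],"angular":[0,0,0]},
    {"fingers":0,"delta_pos":[-59,178,152],"angular":[0,0,0]},
    {"fingers":0,"delta_pos":[-59,178,162],"angular":[0,0,0]},
    {"fingers":0,"delta_pos":[-59,178,162],"angular":[0,0,0]},
  ],
)

```text
clock: 2.2
tool_pos: [0.5461, -0.038, 0.0435]
orientation: [-179.9, -0.2, 171.5]
force: [-0.9, 0.2, 0.4]
opening: 0.0003
gripper_force: 0.0
```

```bash
python3 - <<'E'
from h import *
delta([.592,-.042,.046],[180,0,171.5]);print(ctrl.get_obs()['force'])
save('top','t3.png',(345,75,455,205),4.5)
E
```

```text
d mm [-46.    2.9  -2.6]
rotvec [-0.07 -0.15 -0.03]
[-0.89827588  0.18827111  0.40431134]
```

View pics/t3.png

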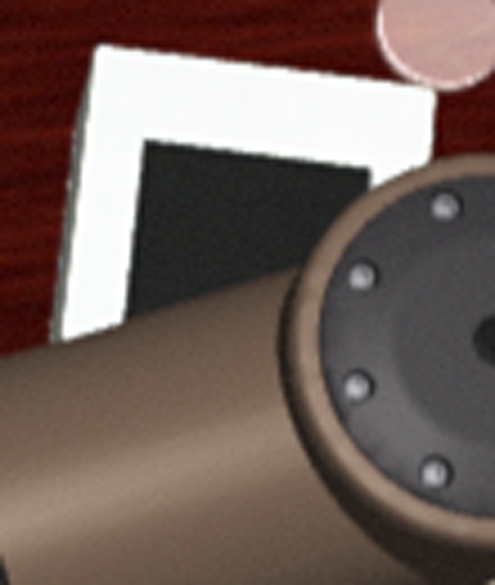

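The arm hides the face in this view, so from here I'll go by force.

Request:
apply_moves(
  deltas=[
    {"fingers":0,"delta_pos":[-8,1,0],"angular":[0,0,0]},
    {"fingers":0,"delta_pos":[-16,2,0],"angular":[0,0,0]},
    {"fingers":0,"delta_pos":[-24,3,0],"angular":[0,0,0]},
    {"fingers":0,"delta_pos":[-30,3,0],"angular":[0,0,0]},
    {"fingers":0,"delta_pos":[-30,3,0],"angular":[0,0,0]},
    {"fingers":0,"delta_pos":[-30,3,0],"angular":[0,0,0]},
  ],
)

```text
clock: 2.85
tool_pos: [0.5769, -0.0394, 0.0444]
orientation: [-180.0, -0.0, 171.4]
force: [-0.6, 0.3, -0.0]
opening: 0.0004
gripper_force: 0.0
```

Request:
apply_moves(
  deltas=[
    {"fingers":0,"delta_pos":[-1,0,0],"angular":[0,0,0]},
    {"fingers":0,"delta_pos":[-2,0,0],"angular":[0,0,0]},
    {"fingers":0,"delta_pos":[-3,0,0],"angular":[0,0,0]},
    {"fingers":0,"delta_pos":[-4,0,0],"angular":[0,0,0]},
    {"fingers":0,"delta_pos":[-4,0,0],"angular":[0,0,0]},
  ],
)

```text
clock: 3.35
tool_pos: [0.5811, -0.0398, 0.0446]
orientation: [180.0, 0.0, 171.5]
force: [-0.4, -0.8, 0.2]
opening: 0.0
gripper_force: 0.0
```

Request:
apply_moves(
  deltas=[
    {"fingers":0,"delta_pos":[-1,0,0],"angular":[0,0,0]},
    {"fingers":0,"delta_pos":[-2,0,0],"angular":[0,0,0]},
    {"fingers":0,"delta_pos":[-3,0,0],"angular":[0,0,0]},
    {"fingers":0,"delta_pos":[-3,0,0],"angular":[0,0,0]},
  ],
)

```text
clock: 3.75
tool_pos: [0.583, -0.0403, 0.0444]
orientation: [-180.0, -0.1, 171.5]
force: [-4.6, 1.5, 2.1]
opening: 0.0008
gripper_force: 2.5
```

Request:
apply_moves(
  deltas=[
    {"fingers":0,"delta_pos":[-1,0,0],"angular":[0,0,0]},
    {"fingers":0,"delta_pos":[-2,0,0],"angular":[0,0,0]},
    {"fingers":0,"delta_pos":[-3,0,0],"angular":[0,0,0]},
    {"fingers":0,"delta_pos":[-3,0,0],"angular":[0,0,0]},
  ],
)

```text
clock: 4.15
tool_pos: [0.5857, -0.0407, 0.0444]
orientation: [-180.0, -0.1, 171.5]
force: [-5.6, 3.1, 3.9]
opening: 0.0004
gripper_force: 3.0
```

Request:
apply_moves(
  deltas=[
    {"fingers":0,"delta_pos":[-0.5,0,0],"angular":[0,0,0]},
    {"fingers":0,"delta_pos":[-1,0,0],"angular":[0,0,0]},
    {"fingers":0,"delta_pos":[-1.5,0,0],"angular":[0,0,0]},
    {"fingers":0,"delta_pos":[-1.5,0,0],"angular":[0,0,0]},
  ],
)

```text
clock: 4.55
tool_pos: [0.5871, -0.0409, 0.0444]
orientation: [-180.0, -0.1, 171.5]
force: [-6.3, 2.7, 3.4]
opening: 0.0005
gripper_force: 3.2
```

Request:
apply_moves(
  deltas=[
    {"fingers":0,"delta_pos":[-0.5,0,0],"angular":[0,0,0]},
    {"fingers":0,"delta_pos":[-1,0,0],"angular":[0,0,0]},
    {"fingers":0,"delta_pos":[-1.5,0,0],"angular":[0,0,0]},
    {"fingers":0,"delta_pos":[-1.5,0,0],"angular":[0,0,0]},
  ],
)

```text
clock: 4.95
tool_pos: [0.5885, -0.0411, 0.0444]
orientation: [-180.0, -0.1, 171.5]
force: [-6.3, 2.4, 5.1]
opening: 0.0002
gripper_force: 3.3
```

Request:
apply_moves(
  deltas=[
    {"fingers":0,"delta_pos":[-0.5,0,0],"angular":[0,0,0]},
    {"fingers":0,"delta_pos":[-1,0,0],"angular":[0,0,0]},
    {"fingers":0,"delta_pos":[-1.5,0,0],"angular":[0,0,0]},
    {"fingers":0,"delta_pos":[-1.5,0,0],"angular":[0,0,0]},
  ],
)

```text
clock: 5.35
tool_pos: [0.5897, -0.0413, 0.0444]
orientation: [-180.0, -0.2, 171.5]
force: [-8.1, 2.5, 4.7]
opening: 0.0006
gripper_force: 3.9
```

Request:
apply_moves(
  deltas=[
    {"fingers":0,"delta_pos":[-0.5,0,0],"angular":[0,0,0]},
    {"fingers":0,"delta_pos":[-1,0,0],"angular":[0,0,0]},
    {"fingers":0,"delta_pos":[-1,0,0],"angular":[0,0,0]},
  ],
)

```text
clock: 5.65
tool_pos: [0.5901, -0.0414, 0.0444]
orientation: [-180.0, -0.2, 171.4]
force: [-9.5, 4.4, 7.5]
opening: 0.0003
gripper_force: 5.0
```

Request:
apply_moves(
  deltas=[
    {"fingers":0,"delta_pos":[-0.5,0,0],"angular":[0,0,0]},
    {"fingers":0,"delta_pos":[-1.0,0,0],"angular":[0,0,0]},
    {"fingers":0,"delta_pos":[-1.4,0,0],"angular":[0,0,0]},
    {"fingers":0,"delta_pos":[-1.4,0,0],"angular":[0,0,0]},
  ],
)

```text
clock: 6.05
tool_pos: [0.5907, -0.0415, 0.0443]
orientation: [-180.0, -0.3, 171.4]
force: [-11.9, 6.3, 9.6]
opening: 0.0003
gripper_force: 6.6
```

Request:
apply_moves(
  deltas=[
    {"fingers":0,"delta_pos":[20,0,0],"angular":[0,0,0]},
    {"fingers":0,"delta_pos":[55,0,0],"angular":[0,0,0]},
    {"fingers":0,"delta_pos":[95,0,0],"angular":[0,0,0]},
    {"fingers":0,"delta_pos":[125,0,0],"angular":[0,0,0]},
    {"fingers":0,"delta_pos":[125,0,-40],"angular":[0,0,0]},
    {"fingers":60,"delta_pos":[125,0,-90],"angular":[0,0,0]},
    {"fingers":60,"delta_pos":[125,0,-140],"angular":[0,0,0]},
    {"fingers":60,"delta_pos":[125,0,-155],"angular":[0,0,0]},
  ],
)

```text
clock: 6.85
tool_pos: [0.4731, -0.0228, 0.2055]
orientation: [179.8, 0.5, 171.5]
force: [0.5, 1.1, 0.2]
opening: 0.0188
gripper_force: 0.0
```

```bash
python3 - <<'E'
from h import *
o=ctrl.get_obs();print(o['tool_pos'],o['orientation'],o['joint_pos'])
save('scene','s1.png',(180,100,480,300),2.5)
delta([.535,.263,.2])
E
```

```text
[ 0.47308341 -0.02276578  0.20550926] [179.82042084   0.52776866 171.53244948] [  21.22535655    1.83143147  -26.06616184    0.11990222  -61.55503526
 -119.74868756]
d mm [-18.9 291.6   6.9]
```

View pics/s1.png

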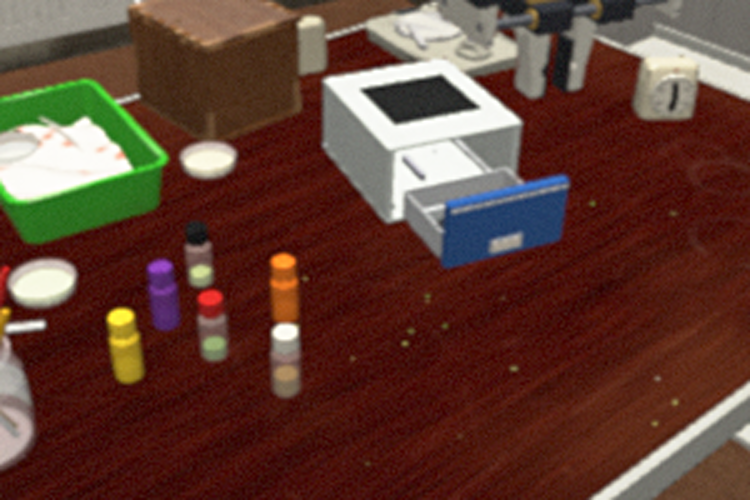

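The drawer is open, with its front at crop (505,220), and all the vials are standing. The red cap is at crop (210,298). Next I'll go above the red vial.

Request:
apply_moves(
  deltas=[
    {"fingers":45,"delta_pos":[-3,45,0],"angular":[0,0,0]},
    {"fingers":45,"delta_pos":[-6,90,0],"angular":[0,0,0]},
    {"fingers":45,"delta_pos":[-9,135,0],"angular":[0,0,0]},
    {"fingers":45,"delta_pos":[-12,180,2],"angular":[0,0,0]},
    {"fingers":45,"delta_pos":[-15,225,4],"angular":[0,0,0]},
    {"fingers":45,"delta_pos":[-17,260,5],"angular":[0,0,0]},
    {"fingers":45,"delta_pos":[-18,282,7],"angular":[0,0,0]},
    {"fingers":45,"delta_pos":[-19,291.5,7],"angular":[0,0,0]},
    {"fingers":45,"delta_pos":[-19,291.5,7],"angular":[0,0,0]},
    {"fingers":45,"delta_pos":[-19,291.5,7],"angular":[0,0,0]},
  ],
)

```text
clock: 7.9
tool_pos: [0.5319, 0.2613, 0.1925]
orientation: [-180.0, -0.0, 171.4]
force: [0.2, -0.4, 0.7]
opening: 0.0448
gripper_force: 0.0
```

```bash
python3 - <<'E'
from h import *
o=ctrl.get_obs();print(o['tool_pos'],o['orientation'],o['joint_pos'],o['opening'])
print(proj('scene',[.5357,.2643,.062]),'seen',180+210/2.5,100+294/2.5)
delta([.535,.2640,.023],[180,0,171.5])
save('top','t4.png',(345,75,455,235),3.75)
E
```

```text
[0.53189196 0.26127116 0.19246246] [-1.79977825e+02 -1.78405246e-02  1.71446907e+02] [ 4.50443712e+01  1.42675447e+01 -1.28527113e+01 -1.34748096e-03
 -6.29081792e+01 -1.43596847e+02] 0.044843123399860366
(np.float64(263.7068612676119), np.float64(218.12327056999732)) seen 264.0 217.6
d mm [ -2.7   3.2 169.5]
rotvec [-0.02 -0.02 -0.05]
```

View pics/t4.png

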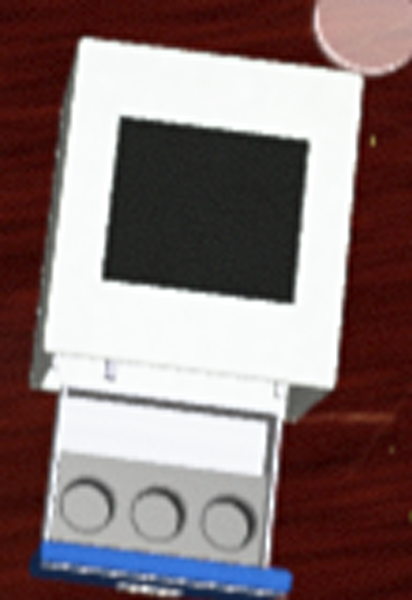

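The middle well's mouth is at crop (158,514), and both cameras agree on the red vial. Going down to grasp it.

Request:
apply_moves(
  deltas=[
    {"fingers":45,"delta_pos":[-3,3,30],"angular":[0,0,0]},
    {"fingers":45,"delta_pos":[-3,3,70],"angular":[0,0,0]},
    {"fingers":45,"delta_pos":[-3,3,110],"angular":[0,0,0]},
    {"fingers":45,"delta_pos":[-3,3,140],"angular":[0,0,0]},
    {"fingers":45,"delta_pos":[-3,3,160],"angular":[0,0,0]},
    {"fingers":45,"delta_pos":[-3,3,169.5],"angular":[0,0,0]},
    {"fingers":45,"delta_pos":[-3,3,169.5],"angular":[0,0,0]},
    {"fingers":45,"delta_pos":[-3,3,169.5],"angular":[0,0,0]},
  ],
)

```text
clock: 8.75
tool_pos: [0.5362, 0.2648, 0.0243]
orientation: [179.9, 0.1, 171.5]
force: [0.8, 0.6, 0.1]
opening: 0.045
gripper_force: 0.0
```

Request:
apply_moves(
  deltas=[
    {"fingers":30,"delta_pos":[0,0,0],"angular":[0,0,0]},
    {"fingers":25,"delta_pos":[0,0,0],"angular":[0,0,0]},
    {"fingers":22,"delta_pos":[0,0,0],"angular":[0,0,0]},
    {"fingers":15,"delta_pos":[0,0,0],"angular":[0,0,0]},
    {"fingers":15,"delta_pos":[0,0,0],"angular":[0,0,0]},
    {"fingers":15,"delta_pos":[0,0,0],"angular":[0,0,0]},
    {"fingers":15,"delta_pos":[0,0,0],"angular":[0,0,0]},
  ],
)

```text
clock: 9.45
tool_pos: [0.5359, 0.2651, 0.0236]
orientation: [180.0, 0.0, 171.5]
force: [-1.3, 0.7, 4.2]
opening: 0.0218
gripper_force: 30.0
```

```bash
python3 - <<'E'
from h import *
A=lambda X,Y,z:at('top',345+(X+.5)/3.75-.5,75+(Y+.5)/3.75-.5,z)
w=[A(*p,.036) for p in((87,504),(158,514),(228,522))];print(w)
print('pred',[.697-.989*(.106+.085-.04),-.058+.148*(.106+.085-.04)])
o=ctrl.get_obs();print(o['tool_pos'],o['orientation'],o['opening'],o['gripper_force'])
delta([.5476,-.0355,.16],[180,0,171.5])
E
```

```text
[array([0.55480904, 0.00299316, 0.036     ]), array([ 0.54863074, -0.03463892,  0.036     ]), array([ 0.54353865, -0.07178837,  0.036     ])]
pred [0.547661, -0.035652]
[0.53585399 0.26512757 0.02360332] [1.79963898e+02 4.14021291e-02 1.71495553e+02] 0.021769412790576325 29.989846183452755
d mm [ -56.2 -295.5 -136.5]
rotvec [ 0.04  0.04 -0.  ]
```

Request:
apply_moves(
  deltas=[
    {"fingers":15,"delta_pos":[0,0,-15],"angular":[0,0,0]},
    {"fingers":15,"delta_pos":[0,0,-45],"angular":[0,0,0]},
    {"fingers":15,"delta_pos":[0,0,-80],"angular":[0,0,0]},
    {"fingers":15,"delta_pos":[0,-5,-110],"angular":[0,0,0]},
    {"fingers":15,"delta_pos":[-4,-20,-130],"angular":[0,0,0]},
    {"fingers":15,"delta_pos":[-10,-50,-137],"angular":[0,0,0]},
    {"fingers":15,"delta_pos":[-18,-85,-137],"angular":[0,0,0]},
    {"fingers":15,"delta_pos":[-25,-120,-137],"angular":[0,0,0]},
    {"fingers":15,"delta_pos":[-32,-155,-137],"angular":[0,0,0]},
    {"fingers":15,"delta_pos":[-38,-190,-137],"angular":[0,0,0]},
  ],
)

```text
clock: 10.45
tool_pos: [0.5445, 0.0698, 0.1598]
orientation: [-180.0, -0.0, 171.5]
force: [1.6, 0.0, -0.4]
opening: 0.0218
gripper_force: 30.0
```

Request:
apply_moves(
  deltas=[
    {"fingers":15,"delta_pos":[-6,-32,0],"angular":[0,0,0]},
    {"fingers":15,"delta_pos":[-12,-65,0],"angular":[0,0,0]},
    {"fingers":15,"delta_pos":[-16,-90,0],"angular":[0,0,0]},
    {"fingers":15,"delta_pos":[-18,-102,0],"angular":[0,0,0]},
    {"fingers":15,"delta_pos":[-18,-105,0],"angular":[0,0,0]},
    {"fingers":15,"delta_pos":[-18,-105,0],"angular":[0,0,0]},
    {"fingers":15,"delta_pos":[-18,-105,0],"angular":[0,0,0]},
  ],
)

```text
clock: 11.15
tool_pos: [0.5472, -0.0345, 0.16]
orientation: [180.0, -0.0, 171.5]
force: [1.2, 0.6, -0.1]
opening: 0.0217
gripper_force: 30.0
```

```bash
python3 - <<'E'
from h import *
delta([.548,-.0352,.075],[180,0,171.5]);o=ctrl.get_obs();print(o['force'],o['opening'])
save('scene','s2.png',(280,60,430,210),4)
E
```

```text
d mm [-0.9 -0.6 85. ]
rotvec [ 0.01 -0.    0.01]
[ 1.15199277  0.56633505 -0.10587481] 0.021737446077042165
```

View pics/s2.png

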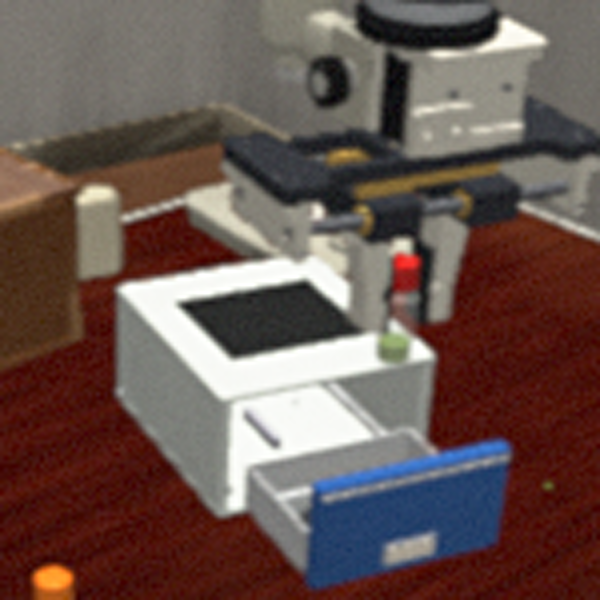

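```bash
python3 - <<'E'
from h import *
for z in(.137,.199):
  for x in (.536,.547,.558):
    u,v=proj('scene',[x,-.0345,z]);print(z,x,(u-280)*4,(v-60)*4)
E
```

```text
0.137 0.536 402.10486935232825 364.36457439391336
0.137 0.547 390.05322893636253 356.6158252827115
0.137 0.558 378.19389692424716 348.99072320394487
0.199 0.536 412.46817765361925 264.3461981811571
0.199 0.547 399.8857377823499 257.1458085270478
0.199 0.558 387.51141832635676 250.06451724338928
```

The vial hangs upright within about 2 mm of where it should be. I'll lower it, then go the last part by feel.

Request:
apply_moves(
  deltas=[
    {"fingers":15,"delta_pos":[-1,-0.5,20],"angular":[0,0,0]},
    {"fingers":15,"delta_pos":[-1,-0.5,50],"angular":[0,0,0]},
    {"fingers":15,"delta_pos":[-1,-0.5,75],"angular":[0,0,0]},
    {"fingers":15,"delta_pos":[-1,-0.5,90],"angular":[0,0,0]},
    {"fingers":15,"delta_pos":[-1,-0.5,96],"angular":[0,0,0]},
    {"fingers":15,"delta_pos":[-1,-0.5,96],"angular":[0,0,0]},
  ],
)

```text
clock: 11.8
tool_pos: [0.5478, -0.0354, 0.0635]
orientation: [-180.0, -0.1, 171.5]
force: [-0.6, -0.7, 0.6]
opening: 0.0218
gripper_force: 30.0
```

Request:
apply_moves(
  deltas=[
    {"fingers":15,"delta_pos":[0,0,2],"angular":[0,0,0]},
    {"fingers":15,"delta_pos":[0,0,4],"angular":[0,0,0]},
    {"fingers":15,"delta_pos":[0,0,6],"angular":[0,0,0]},
    {"fingers":15,"delta_pos":[0,0,8],"angular":[0,0,0]},
    {"fingers":15,"delta_pos":[0,0,10],"angular":[0,0,0]},
    {"fingers":15,"delta_pos":[0,0,10],"angular":[0,0,0]},
  ],
)

```text
clock: 12.4
tool_pos: [0.5479, -0.036, 0.0538]
orientation: [-180.0, -0.0, 171.5]
force: [-0.3, 0.2, -0.1]
opening: 0.0218
gripper_force: 30.0
```

The base is in the well with no contact force. Continuing.

Request:
apply_moves(
  deltas=[
    {"fingers":15,"delta_pos":[0,0,2],"angular":[0,0,0]},
    {"fingers":15,"delta_pos":[0,0,4],"angular":[0,0,0]},
    {"fingers":15,"delta_pos":[0,0,6],"angular":[0,0,0]},
    {"fingers":15,"delta_pos":[0,0,8],"angular":[0,0,0]},
    {"fingers":15,"delta_pos":[0,0,10.5],"angular":[0,0,0]},
    {"fingers":15,"delta_pos":[0,0,11],"angular":[0,0,0]},
    {"fingers":15,"delta_pos":[0,0,11],"angular":[0,0,0]},
  ],
)

```text
clock: 13.1
tool_pos: [0.5479, -0.0359, 0.0429]
orientation: [-180.0, -0.0, 171.5]
force: [-0.8, -0.0, -0.1]
opening: 0.0217
gripper_force: 30.0
```

Request:
apply_moves(
  deltas=[
    {"fingers":15,"delta_pos":[0,0,1],"angular":[0,0,0]},
    {"fingers":15,"delta_pos":[0,0,1.5],"angular":[0,0,0]},
    {"fingers":15,"delta_pos":[0,0,1.5],"angular":[0,0,0]},
    {"fingers":24,"delta_pos":[0,0,1.5],"angular":[0,0,0]},
    {"fingers":30,"delta_pos":[0,0,1.5],"angular":[0,0,0]},
    {"fingers":40,"delta_pos":[0,0,1.5],"angular":[0,0,0]},
    {"fingers":40,"delta_pos":[0,0,1.5],"angular":[0,0,0]},
    {"fingers":40,"delta_pos":[0,0,1.5],"angular":[0,0,0]},
  ],
)

```text
clock: 13.9
tool_pos: [0.548, -0.0359, 0.0416]
orientation: [180.0, 0.0, 171.5]
force: [-0.8, -0.5, -0.3]
opening: 0.0397
gripper_force: 0.0
```

Request:
apply_moves(
  deltas=[
    {"fingers":40,"delta_pos":[0,0,-8],"angular":[0,0,0]},
    {"fingers":40,"delta_pos":[0,0,-22],"angular":[0,0,0]},
    {"fingers":40,"delta_pos":[0,0,-45],"angular":[0,0,0]},
    {"fingers":40,"delta_pos":[0,0,-80],"angular":[0,0,0]},
    {"fingers":40,"delta_pos":[10,0,-105],"angular":[0,0,0]},
    {"fingers":20,"delta_pos":[35,0,-110],"angular":[0,0,0]},
    {"fingers":0,"delta_pos":[65,0,-110],"angular":[0,0,0]},
    {"fingers":0,"delta_pos":[90,0,-110],"angular":[0,0,0]},
    {"fingers":0,"delta_pos":[90,0,-110],"angular":[0,0,0]},
  ],
)

```text
clock: 14.8
tool_pos: [0.4564, -0.0226, 0.1524]
orientation: [179.9, 0.0, 171.5]
force: [0.0, 0.3, -0.1]
opening: 0.0136
gripper_force: 0.0
```

```bash
python3 - <<'E'
from h import *
delta([.508-.989*.03,-.0295+.148*.03,.046],[180,0,171.5]);o=ctrl.get_obs();print(o['force'],o['opening'])
save('scene','s3.png',(280,60,430,210),4)
E
```

```text
d mm [-22.    0.7 106.4]
rotvec [ 0.05  0.01 -0.01]
[ 0.03003302  0.34146728 -0.06986073] 0.013640057730210417
```

View pics/s3.png

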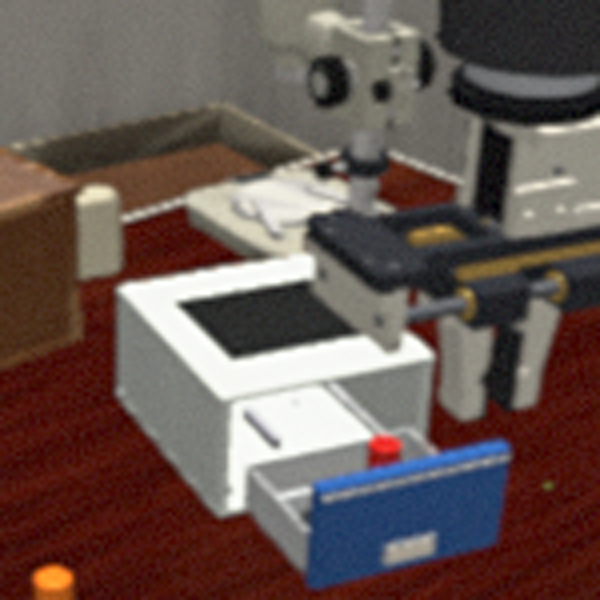

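The red cap shows upright in the middle well at crop (385,450). Closing the drawer now.

Request:
apply_moves(
  deltas=[
    {"fingers":0,"delta_pos":[0,0,30],"angular":[0,0,0]},
    {"fingers":0,"delta_pos":[0,0.5,70],"angular":[0,0,0]},
    {"fingers":0,"delta_pos":[0,0.5,98],"angular":[0,0,0]},
    {"fingers":0,"delta_pos":[0,0.5,107],"angular":[0,0,0]},
    {"fingers":0,"delta_pos":[-10,0.5,107],"angular":[0,0,0]},
    {"fingers":0,"delta_pos":[-22,0.5,107],"angular":[0,0,0]},
    {"fingers":0,"delta_pos":[-30,0.5,107],"angular":[0,0,0]},
    {"fingers":0,"delta_pos":[-34,0.5,107],"angular":[0,0,0]},
    {"fingers":0,"delta_pos":[-36,0.5,107],"angular":[0,0,0]},
    {"fingers":0,"delta_pos":[-38,0.5,107],"angular":[0,0,0]},
  ],
)

```text
clock: 15.85
tool_pos: [0.4969, -0.0278, 0.0449]
orientation: [180.0, 0.0, 171.5]
force: [0.3, -0.5, -0.3]
opening: 0.0005
gripper_force: 0.0
```

Request:
apply_moves(
  deltas=[
    {"fingers":0,"delta_pos":[-1,0,0],"angular":[0,0,0]},
    {"fingers":0,"delta_pos":[-2,0,0],"angular":[0,0,0]},
    {"fingers":0,"delta_pos":[-4,0,0],"angular":[0,0,0]},
    {"fingers":0,"delta_pos":[-6,0,0],"angular":[0,0,0]},
    {"fingers":0,"delta_pos":[-8,0,0],"angular":[0,0,0]},
    {"fingers":0,"delta_pos":[-10.5,0,0],"angular":[0,0,0]},
    {"fingers":0,"delta_pos":[-13,0,0],"angular":[0,0,0]},
    {"fingers":0,"delta_pos":[-16,0,0],"angular":[0,0,0]},
    {"fingers":0,"delta_pos":[-19,0,0],"angular":[0,0,0]},
    {"fingers":0,"delta_pos":[-22,0,0],"angular":[0,0,0]},
  ],
)

```text
clock: 16.85
tool_pos: [0.5185, -0.0311, 0.0445]
orientation: [-180.0, -0.0, 171.5]
force: [-4.4, -0.2, 2.3]
opening: 0.0002
gripper_force: 2.3
```

Request:
apply_moves(
  deltas=[
    {"fingers":0,"delta_pos":[-3,0,0],"angular":[0,0,0]},
    {"fingers":0,"delta_pos":[-6,0,0],"angular":[0,0,0]},
    {"fingers":0,"delta_pos":[-9,0,0],"angular":[0,0,0]},
    {"fingers":0,"delta_pos":[-12,0,0],"angular":[0,0,0]},
    {"fingers":0,"delta_pos":[-15,0,0],"angular":[0,0,0]},
    {"fingers":0,"delta_pos":[-18,0,0],"angular":[0,0,0]},
    {"fingers":0,"delta_pos":[-21,0,0],"angular":[0,0,0]},
    {"fingers":0,"delta_pos":[-24,0,0],"angular":[0,0,0]},
    {"fingers":0,"delta_pos":[-27,0,0],"angular":[0,0,0]},
    {"fingers":0,"delta_pos":[-30,0,0],"angular":[0,0,0]},
  ],
)

```text
clock: 17.85
tool_pos: [0.5479, -0.0356, 0.0445]
orientation: [-180.0, -0.0, 171.5]
force: [-5.4, 0.3, 3.4]
opening: 0.0005
gripper_force: 2.9
```

Request:
apply_moves(
  deltas=[
    {"fingers":0,"delta_pos":[-3,0,0],"angular":[0,0,0]},
    {"fingers":0,"delta_pos":[-6,0,0],"angular":[0,0,0]},
    {"fingers":0,"delta_pos":[-9,0,0],"angular":[0,0,0]},
    {"fingers":0,"delta_pos":[-12,0,0],"angular":[0,0,0]},
    {"fingers":0,"delta_pos":[-15,0,0],"angular":[0,0,0]},
    {"fingers":0,"delta_pos":[-18,0,0],"angular":[0,0,0]},
    {"fingers":0,"delta_pos":[-21,0,0],"angular":[0,0,0]},
    {"fingers":0,"delta_pos":[-24,0,0],"angular":[0,0,0]},
    {"fingers":0,"delta_pos":[-27,0,0],"angular":[0,0,0]},
    {"fingers":0,"delta_pos":[-30,0,0],"angular":[0,0,0]},
  ],
)

```text
clock: 18.85
tool_pos: [0.5773, -0.0401, 0.0445]
orientation: [-180.0, -0.1, 171.5]
force: [-7.6, 0.3, 3.9]
opening: 0.0005
gripper_force: 3.5
```

Request:
apply_moves(
  deltas=[
    {"fingers":0,"delta_pos":[-2,0,0],"angular":[0,0,0]},
    {"fingers":0,"delta_pos":[-4,0,0],"angular":[0,0,0]},
    {"fingers":0,"delta_pos":[-6,0,0],"angular":[0,0,0]},
    {"fingers":0,"delta_pos":[-7.5,0,0],"angular":[0,0,0]},
    {"fingers":0,"delta_pos":[-8.5,0,0],"angular":[0,0,0]},
    {"fingers":0,"delta_pos":[-8.5,0,0],"angular":[0,0,0]},
  ],
)

```text
clock: 19.45
tool_pos: [0.5859, -0.0414, 0.0445]
orientation: [-180.0, -0.1, 171.5]
force: [-5.6, 0.6, 3.8]
opening: 0.0003
gripper_force: 2.9
```

Request:
apply_moves(
  deltas=[
    {"fingers":0,"delta_pos":[-0.5,0,0],"angular":[0,0,0]},
    {"fingers":0,"delta_pos":[-1,0,0],"angular":[0,0,0]},
    {"fingers":0,"delta_pos":[-1.5,0,0],"angular":[0,0,0]},
    {"fingers":0,"delta_pos":[-1.5,0,0],"angular":[0,0,0]},
  ],
)

```text
clock: 19.85
tool_pos: [0.5872, -0.0416, 0.0445]
orientation: [-180.0, -0.1, 171.5]
force: [-6.8, 0.2, 4.1]
opening: 0.0007
gripper_force: 3.2
```

Request:
apply_moves(
  deltas=[
    {"fingers":0,"delta_pos":[-0.5,0,0],"angular":[0,0,0]},
    {"fingers":0,"delta_pos":[-1,0,0],"angular":[0,0,0]},
    {"fingers":0,"delta_pos":[-1.5,0,0],"angular":[0,0,0]},
    {"fingers":0,"delta_pos":[-1.5,0,0],"angular":[0,0,0]},
  ],
)

```text
clock: 20.25
tool_pos: [0.5886, -0.0418, 0.0445]
orientation: [-180.0, -0.1, 171.5]
force: [-6.9, 0.0, 4.4]
opening: -0.0001
gripper_force: 3.4
```

Request:
apply_moves(
  deltas=[
    {"fingers":0,"delta_pos":[-0.5,0,0],"angular":[0,0,0]},
    {"fingers":0,"delta_pos":[-1,0,0],"angular":[0,0,0]},
    {"fingers":0,"delta_pos":[-1.5,0,0],"angular":[0,0,0]},
    {"fingers":0,"delta_pos":[-1.5,0,0],"angular":[0,0,0]},
  ],
)

```text
clock: 20.65
tool_pos: [0.5898, -0.0419, 0.0445]
orientation: [-180.0, -0.1, 171.5]
force: [-8.3, 1.5, 4.9]
opening: 0.0006
gripper_force: 4.1
```

Request:
apply_moves(
  deltas=[
    {"fingers":0,"delta_pos":[-0.5,0,0],"angular":[0,0,0]},
    {"fingers":0,"delta_pos":[-1,0,0],"angular":[0,0,0]},
    {"fingers":0,"delta_pos":[-1.4,0,0],"angular":[0,0,0]},
    {"fingers":0,"delta_pos":[-1.4,0,0],"angular":[0,0,0]},
  ],
)

```text
clock: 21.05
tool_pos: [0.5904, -0.0421, 0.0445]
orientation: [-180.0, -0.2, 171.5]
force: [-11.4, 2.3, 8.4]
opening: 0.0006
gripper_force: 5.7
```

Request:
apply_moves(
  deltas=[
    {"fingers":0,"delta_pos":[-0.4,0,0],"angular":[0,0,0]},
    {"fingers":0,"delta_pos":[-0.8,0,0],"angular":[0,0,0]},
    {"fingers":0,"delta_pos":[-0.8,0,0],"angular":[0,0,0]},
  ],
)

```text
clock: 21.35
tool_pos: [0.5907, -0.0421, 0.0445]
orientation: [-180.0, -0.2, 171.5]
force: [-12.8, 3.2, 9.9]
opening: -0.0
gripper_force: 6.6
```

Same force level as the press that released it. I'll back off gently, then lift clear.

Request:
apply_moves(
  deltas=[
    {"fingers":0,"delta_pos":[4,0,0],"angular":[0,0,0]},
    {"fingers":0,"delta_pos":[9,0,0],"angular":[0,0,0]},
    {"fingers":0,"delta_pos":[16,0,0],"angular":[0,0,0]},
    {"fingers":0,"delta_pos":[30,0,0],"angular":[0,0,0]},
    {"fingers":0,"delta_pos":[60,0,0],"angular":[0,0,0]},
    {"fingers":0,"delta_pos":[100,0,0],"angular":[0,0,0]},
    {"fingers":0,"delta_pos":[125,0,-30],"angular":[0,0,0]},
    {"fingers":0,"delta_pos":[125,0,-80],"angular":[0,0,0]},
    {"fingers":0,"delta_pos":[125,0,-120],"angular":[0,0,0]},
    {"fingers":0,"delta_pos":[125,0,-120],"angular":[0,0,0]},
  ],
)

```text
clock: 22.35
tool_pos: [0.4738, -0.0223, 0.171]
orientation: [179.7, 0.7, 171.6]
force: [-0.5, 0.3, -0.0]
opening: 0.0005
gripper_force: 0.0
```

```bash
python3 - <<'E'
from h import *
save('scene','s4.png',(180,60,480,260),2.6)
E
```

```text
(no output)
```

View pics/s4.png

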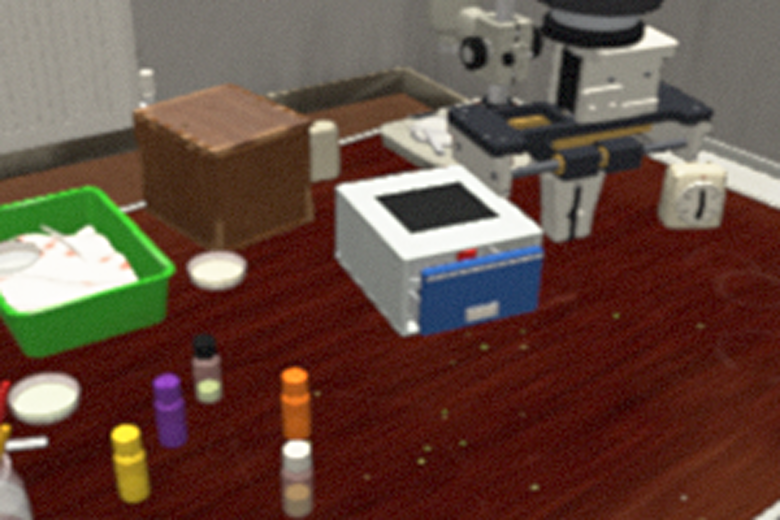

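The drawer is latched shut at crop (480,290). The red cap shows upright behind the front at (467,254), and the other vials stand untouched. I'll let the arm settle and then hand in.

Request:
apply_moves(
  deltas=[
    {"fingers":0,"delta_pos":[0,0,0],"angular":[0,0,0]},
    {"fingers":0,"delta_pos":[0,0,0],"angular":[0,0,0]},
    {"fingers":0,"delta_pos":[0,0,0],"angular":[0,0,0]},
  ],
)

```text
clock: 22.7
tool_pos: [0.4688, -0.0237, 0.1634]
orientation: [-179.9, -0.1, 171.5]
force: [-0.2, -0.9, 0.1]
opening: 0.0002
gripper_force: 0.0
```

```bash
python3 -c "
from plant import ctrl
print(ctrl.close_job())"
```

```text
the job is handed in; nothing more can be done
None
```

I handed the job in at about 22.7 s: in the last picture the red-capped vial stands upright in the drawer's middle well, the drawer has stayed shut, and the other two vials haven't moved. The two latch presses peaked at about 13 N along the drawer, and `close_job()` gave no verdict.

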